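# Rock the tabbed bung out of its vacuum port

## Task

Open the vacuum port that is closed by the bung with the flat upright tab: grip the tab and work the tight bung loose by rocking it clearly from side to side, about 10 degrees each way and at least twice to each side, while it is still in its port, then draw it straight up until it is clear. Set it down gently in the steel tray and let go of it. Leave the round-knobbed bung seated in the other port.

Things in the scene. Friction and masses are not known exactly. Their poses are not given: they have to be found in the camera images.
- bung: Dark rubber bung to pull, about 60 g: round stem 22 mm thick, 39 mm long; collar 27 mm wide, 6 mm thick; flat upright tab 34 mm (x) by 14 mm thick (y) by 34 mm high. Origin: centre of the stem's foot, z up to the tab's top at 79 mm; collar top at 45 mm. Pinch the tab across its 14 mm at z about 70 mm. It starts upright, stem 30 mm deep in its port, axes parallel to the port's.
- port: Port of that bung: fixed aluminium block 96 (x) by 90 (y) by 50 mm high. Origin: centre of underside; z up. Bore in its top 30 mm deep, grey lip. Sprung linings at -x and +x, 13 mm below the mouth, squeeze the stem: a straight pull takes 14 to 22 N for 26 mm. There it rocks to +y and -y (across the tab's flat faces) up to 13 degrees, under 10 N at the tab. The other port is alike.
- tray: Fixed open steel tray 150 mm (x) by 180 mm (y), walls 4 mm thick and 26 mm high, floor 4 mm thick. Origin: centre of its underside, z up.
- knob_bung: The other bung, to be left alone: same dark rubber stem and collar, but with a round knob 38 mm in diameter on top (67 mm long in all), seated in a second block like the first. Origin: centre of the stem's foot, z up.
There are look-alikes about, which are no part of the job. Several things have the shape of the tray; the one meant has the colours described above.

How it is judged:
On the way, in this order (a step that is already met when the one before it is completed fails the run):
1. the bung, still in its port, leans at least 5 degrees towards the port's +y side (angle between the y axis of bung and the z axis of port, either way round below 1.484 rad and z of bung in the frame of port below 0.045 m and y of port in the frame of bung above 0.001 m), for 0.05 s.
2. then, still in its port, it leans at least 5 degrees towards the port's -y side (angle between the y axis of bung and the z axis of port, either way round below 1.484 rad and z of bung in the frame of port below 0.045 m and y of port in the frame of bung below -0.001 m), for 0.05 s.
3. then it is drawn straight up out of the port: foot at least 5 mm above the mouth and within 30 mm of the bore's axis, leaning less than 20 degrees (z of bung in the frame of port above 0.055 m and horizontal distance between bung and port below 0.03 m and angle between bung's own z axis and vertical below 0.35 rad), for 0.05 s.
At the end, for the whole second after the job is handed in: The tabbed bung rests still in the tray, standing or lying, its foot inside the walls (within 70 mm in x and 85 mm in y of the centre, below 35 mm), and the round-knobbed bung is within 10 mm of where it was (x of bung in the frame of tray between -0.07 and 0.07 m and y of bung in the frame of tray between -0.085 and 0.085 m and z of bung in the frame of tray between 0 and 0.035 m and contact force between bung and tray above 0.05 N and linear speed of bung below 0.03 m/s and distance of knob_bung from where it was at the start of the episode below 0.01 m); the robot touches nothing.
It fails at once if the round-knobbed bung is shifted by more than 10 mm (distance of knob_bung from where it was at the start of the episode above 0.01 m).
It fails at once if the tabbed bung is dropped from more than about 40 mm or thrown (faster than 0.9 m/s with no finger on it) (linear speed of bung above 0.9 m/s and contact force between the fingers and bung below 0.05 N).
It also fails if it takes over 48 s, if anything falls off the work surface, if the arm or the gripper's body presses on something with over 40 N, if the wrist force passes 120 N, or if a joint passes its speed limit or range.

## Robot

A 7-joint arm with a two-finger parallel gripper is mounted at the origin on the work surface. World frame = base frame: x ahead of the robot, y to its left, z up, the work surface at z = 0. Lengths are in m, angles in rad, forces in N, time in s.
With the tool pointing down it reaches from about 0.4 to 0.9 m from the base axis. Payload 5.6 kg.
Tool frame: the origin (TCP) lies midway between the tips of the shut fingers; the grasp point (between the pads) lies 19 mm behind it; y points along the fingers, z is the direction in which the jaws open and shut, and the axes are right-handed (so a half turn about y gives the same grasp; the last joint's range is limited). The gripper opens to 92 mm and grips with 3 to 60 N. Pads are 20 mm wide; open, the fingers measure 128 mm over their backs; the gripper's body (75 mm by 189 mm) begins 69 mm behind the grasp point.
Start: joints at [1.143, 0.468, -0.012, 1.603, 0.006, 1.071, -0.056], TCP at [0.244, -0.602, 0.215] pointing down, gripper open.
Joint ranges: [-2.53, 2.53], [-0.31, 2.02], [-1.57, 1.55], [0.28, 2.44], [-1.29, 4.43], [0.15, 1.84], [-2.92, 2.92]. Speed limits (rad/s): [2.57, 2.57, 3.14, 3.14, 3.14, 3.14, 3.14].

## Interface

Orientations are given as a 3x3 rotation matrix whose columns are the frame's x, y, z axes.
In Python, from station import env, effector, solver, viewer, workorder, search_frame, tip_of gives the robot as it stands. Calls block until the motion is done:
- env.reach(position, orientation): joint-space move of the TCP to a pose.
- env.movel(position, frame=None, rate=0.15): straight line of the TCP; frame=None keeps the orientation; rate is the mean speed in m/s.
- env.goto_joints(angles): joint-space move.
- effector.release() and effector.grasp(squeeze=None): open the fingers fully, or close them until they stop; squeeze is the grip in N (None keeps the last).
- env.pause(seconds).
- solver.inverse_kinematics(position, orientation): joint angles nearest the present ones, or None.
- env.sense(): the state.
- viewer.read_camera(name): name is "scene" or "top"; returns (picture, depth): 384x512x3 uint8, red, green, blue; 384x512 float32, m along the optical axis (not along the pixel's ray), 0 where there is no reading.
- viewer.camera_info(name): a dict with "intrinsics" (3x3 intrinsics, pixels), "dist_coeffs" ([k1, k2, p1, p2, k3] as OpenCV has them; the pictures are not rectified), "eye" and "rotation" of the camera in the world. Camera axes: x right, y up, looking along -z (the intrinsics and any distortion apply to the point x, -y, -z); pixel columns grow to the right and rows downward; lengths in m; the calibration is good to about 2 mm. A picture is of the moment at which its call begins. camera_info takes no time and is no camera call.
A pose or a line that the arm cannot do raises env.PlanningError and nothing moves.
- workorder.finish_job(): hands the job in, once; it reports no verdict.
Trained networks look in the newest picture that a camera, given by its name, has taken for a name from the list of things; names that differ only in an ending like _2 or _b are one class to them, and where a whole thing is asked for, a point or a joint stands for the part that bears it (a point fixed in the world has none). Each returns a list of dicts, best first, with "score" (0 to 1); they miss things now and then, are a little off and sometimes report something else, mostly with a low value. They report only what shows in the picture. A call takes as long as a camera call. They do not tell look-alikes from the thing itself.
- search_frame(camera, name): "at" ([x, y, z] in m, in world coordinates, good to about 4 mm: the middle of the surface that is visible of it).
- tip_of(camera, name): "at" ([x, y, z] in m, in world coordinates, good to about 4 mm: a listed point, or the origin of a listed thing).
The state is a dict: "t": time; "joint_positions": joint angles; "joint_velocities": joint speeds; "tau": joint torques, N m; "ee_pos": TCP position; "tcp_rot": TCP orientation; "wrist_force": force on the tool from outside, world axes, zero at the start; "moment": the same for the moment, N m; "gripper_width": finger opening in m.
Only numpy, scipy, OpenCV 4.12 (cv2) and the standard library are available. Lean on these libraries where they do the work, as an engineer would, in place of code of your own. Each camera call takes 0.05 s, during which the arm holds its last target.

## Working session

There is one attempt and no reset: what is moved stays moved. The work goes in short steps, each a Python script; the robot and the scene stay as the last script left them, time stands still between calls to the robot, and variables do not carry over. Pictures are saved under pics/ and viewed, and the job is handed in when it is done.

```bash
ls; mkdir -p pics; python3 - <<'E'
from station import env, effector, solver, viewer, workorder, search_frame, tip_of
import cv2, numpy as np
for c in ("scene","top"):
    p,d=viewer.read_camera(c); cv2.imwrite(f"pics/{c}0.png",p[:,:,::-1]); np.save(f"pics/{c}0d.npy",d)
    i=viewer.camera_info(c); print(c,i)
    for n in ("bung","port","tray","knob_bung"):
        print(n,"S",[(np.round(r["at"],3),round(r["score"],2)) for r in search_frame(c,n)][:4],"T",[(np.round(r["at"],3),round(r["score"],2)) for r in tip_of(c,n)][:4])
s=env.sense(); print(s["t"],s["tcp_rot"],s["ee_pos"])
E
```

```text
pics
scene {'intrinsics': array([[460.25219079,   0.        , 256.16875697],
       [  0.        , 460.25219079, 192.49903487],
       [  0.        ,   0.        ,   1.        ]]), 'dist_coeffs': array([-0.16227992,  0.        ,  0.        ,  0.        ,  0.        ]), 'eye': array([ 0.9373372 , -0.22392297,  1.00373028]), 'rotation': array([[ 0.57878492, -0.67502731,  0.45754361],
       [ 0.81546325,  0.48271106, -0.31938961],
       [-0.00526465,  0.55796788,  0.82984584]])}
bung S [] T [(array([0.522, 0.009, 0.024]), 0.56)]
port S [(array([ 0.541, -0.003,  0.055]), 0.55)] T [(array([0.518, 0.01 , 0.004]), 0.88)]
tray S [(array([0.222, 0.293, 0.005]), 0.97), (array([0.404, 0.569, 0.001]), 0.71), (array([0.467, 0.25 , 0.01 ]), 0.69)] T [(array([0.226, 0.293, 0.002]), 0.85), (array([0.468, 0.248, 0.002]), 0.82), (array([ 0.406,  0.568, -0.   ]), 0.61)]
knob_bung S [(array([ 0.552, -0.223,  0.087]), 0.63)] T [(array([ 0.552, -0.222,  0.019]), 0.5)]
top {'intrinsics': array([[370.43924629,   0.        , 256.60799957],
       [  0.        , 370.43924629, 194.1841156 ],
       [  0.    
[... 376 characters left out ...]
 S [(array([0.522, 0.015, 0.102]), 0.39)] T [(array([0.526, 0.009, 0.022]), 0.67)]
port S [(array([0.516, 0.005, 0.049]), 0.96)] T [(array([0.52 , 0.005, 0.   ]), 0.94)]
tray S [(array([0.225, 0.294, 0.004]), 0.9), (array([0.469, 0.246, 0.005]), 0.78), (array([0.401, 0.569, 0.004]), 0.58)] T [(array([0.226, 0.294, 0.002]), 0.83), (array([0.465, 0.246, 0.002]), 0.7), (array([0.399, 0.564, 0.002]), 0.63)]
knob_bung S [(array([ 0.546, -0.218,  0.085]), 0.72)] T [(array([ 0.551, -0.225,  0.02 ]), 0.69)]
0.9 [[-9.26911383e-01 -4.66196292e-05  3.75280276e-01]
 [-3.75280271e-01 -9.79509501e-05 -9.26911381e-01]
 [ 7.99713245e-05 -9.99999994e-01  7.32964235e-05]] [ 0.24393893 -0.60251566  0.21462103]
```

View pics/scene0.png

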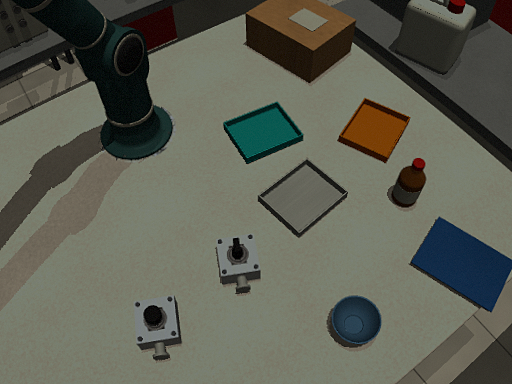

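View pics/top0.png

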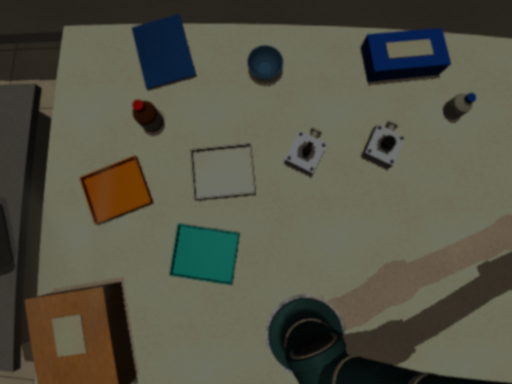

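The scene view shows the tabbed bung at about (237,248) in its white block and the round knob at (153,315). The grey steel tray is at (303,196); the teal and orange trays are look-alikes. Next I'll measure the block and tab yaw from depth.

```bash
cat > h.py <<'E'
from station import env, effector, solver, viewer, workorder, search_frame, tip_of
import cv2, numpy as np
def cloud(c,d):
    i=viewer.camera_info(c); K=i["intrinsics"]; h,w=d.shape
    u,v=np.meshgrid(np.arange(w),np.arange(h))
    n=cv2.undistortPoints(np.stack([u,v],-1).reshape(-1,1,2).astype(np.float64),K,i["dist_coeffs"]).reshape(h,w,2)
    P=np.stack([n[...,0]*d,-n[...,1]*d,-d],-1)
    P=P@i["rotation"].T+i["eye"]; P[d<=0]=np.nan
    return P
E
python3 - <<'E'
from h import *
for c in ("scene","top"):
    d=np.load(f"pics/{c}0d.npy"); P=cloud(c,d); im=cv2.imread(f"pics/{c}0.png")
    near=np.hypot(P[...,0]-.52,P[...,1]-.008)<.085
    z=P[...,2]
    m=near&(z>.04)&(z<.06); q=P[m][:,:2].astype(np.float32)
    print(c,"block",m.sum(),np.median(z[m]),cv2.minAreaRect(q*1000))
    m=near&(z>.075); q=P[m]; print("tab",m.sum(),z[m].max(),q.mean(0),cv2.minAreaRect(q[:,:2].astype(np.float32)*1000))
    m=near&(z>.09); q=P[m]; print("tabtop",m.sum(),q.mean(0),cv2.minAreaRect(q[:,:2].astype(np.float32)*1000))
    m=(np.abs(P[...,0]-.467)<.12)&(np.abs(P[...,1]-.248)<.14)&(z>.015)&(z<.05);q=P[m];print("tray",m.sum(),cv2.minAreaRect(q[:,:2].astype(np.float32)*1000))
    for nm,cx,cy in (("tab",.52,.008),):
        r,cc=np.where(near&(z>.02)); a=im[r.min()-10:r.max()+10,cc.min()-10:cc.max()+10]
        print(r.min()-10,cc.min()-10)
        cv2.imwrite(f"pics/{c}0z.png",cv2.resize(a,None,fx=7,fy=7,interpolation=cv2.INTER_CUBIC))
E
```

```text
scene block 1408 0.050194207070159313 ((538.5111694335938, 3.2922592163085938), (90.3928451538086, 127.26982116699219), 64.3980712890625)
tab 121 0.10356733059233958 [0.52940459 0.00723612 0.09561049] ((526.236083984375, 9.138053894042969), (13.935458183288574, 35.065635681152344), 64.56375885009766)
tabtop 98 [0.52719598 0.00839177 0.09865203] ((525.9271240234375, 9.190681457519531), (13.86368465423584, 34.586204528808594), 63.931541442871094)
tray 703 ((469.41302490234375, 249.77615356445312), (151.6908416748047, 183.54855346679688), 7.237545490264893)
223 206
top block 971 0.051059669504683214 ((536.2630004882812, 1.3178329467773438), (90.13368225097656, 127.34278869628906), 64.52618408203125)
tab 76 0.10478037886099634 [0.52046241 0.00909023 0.09805183] ((522.4912719726562, 8.10660171508789), (13.848830223083496, 34.093868255615234), 65.34679412841797)
tabtop 68 [0.52189214 0.00839292 0.09987575] ((522.4891357421875, 8.10045051574707), (13.452338218688965, 34.12177276611328), 64.29644775390625)
tray 400 ((466.5793151855469, 248.35311889648438), (151.37933349609375, 180.50762939453125), 7.075994491577148)
118 274
```

Both cameras agree: tab at (0.524, 0.009), with its flat faces across a normal at 64.4°. The block top is at 0.050 and the tab top at about 0.099, as expected. The steel tray is at (0.468, 0.249) with yaw 7°. I can't tell the port's ±y, so I'll rock A, B, A, B, A, which meets the order whichever way round it is.

```bash
cat >> h.py <<'E'
from scipy.spatial.transform import Rotation as Ro
C=np.array([.5242,.0087]); yaw=np.radians(64.4); N=np.array([np.cos(yaw),np.sin(yaw),0])
A=np.array([np.sin(yaw),-np.cos(yaw),0]) # port x (up to sign)
def R0(s=1):
    y=np.array([0,0,-1.]); z=s*N; return np.stack([np.cross(y,z),y,z],1)
def st(tag=""):
    s=env.sense(); print(tag,"t%.2f"%s["t"],"p",np.round(s["ee_pos"],4),"F",np.round(s["wrist_force"],1),"M",np.round(s["moment"],2),"w",round(s["gripper_width"],4)); return s
E
python3 - <<'E'
from h import *
best=None
for s in (1,-1):
    q=solver.inverse_kinematics(np.r_[C,.19],R0(s)); print(s,q)
    q2=solver.inverse_kinematics(np.array([.468,.249,.19]),R0(s)); print(q2)
    if q is not None and (best is None or abs(q[6])<best[0]): best=(abs(q[6]),s)
s=best[1]; open("s.txt","w").write(str(s)); print(s)
env.reach(np.r_[C,.19],R0(s)); st()
for c in ("scene","top"):
    p,d=viewer.read_camera(c); cv2.imwrite(f"pics/{c}1.png",p[:,:,::-1])
E
```

```text
1 [ 0.53134438  0.39547678 -0.75039133  1.89596054  0.32316246  0.97421306
  0.75887565]
[ 0.26398064  0.53254292 -1.05969344  1.87189557  0.53389323  1.05563351
  0.11081059]
-1 [ 0.22318661  0.31593417 -0.36226792  1.91430909  0.13726855  0.93515728
 -2.22200684]
[-1.09446235  0.33059961  0.66181541  1.95420369 -0.24996391  0.93811325
 -2.32721022]
1
 t3.29 p [0.5244 0.0074 0.1899] F [ 0.   0.1 -0.2] M [ 0.02 -0.1  -0.01] w 0.0919
```

View pics/scene1.png

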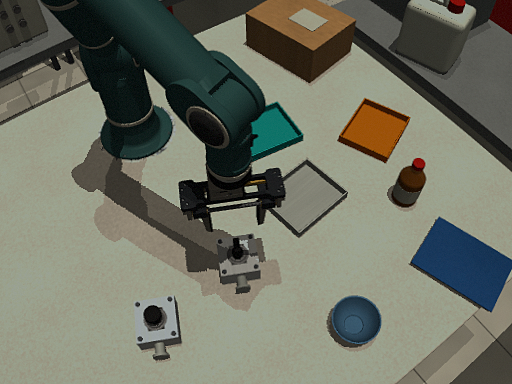

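The gripper now hovers above the tabbed bung at (238,250), with the jaws opening across the tab's flat faces. Next I'll descend and grip.

```bash
python3 - <<'E'
from h import *
env.movel(np.r_[C,.0715],R0(1),rate=.08); st("down")
effector.grasp(squeeze=30); st("grip")
env.pause(.2); st()
for c in ("scene",):
    p,d=viewer.read_camera(c); cv2.imwrite(f"pics/{c}2.png",cv2.resize(p[170:310,160:330,::-1],None,fx=4,fy=4,interpolation=cv2.INTER_CUBIC))
E
```

```text
down t5.03 p [0.5246 0.0087 0.072 ] F [0.  0.7 0.3] M [ 0.05 -0.11 -0.  ] w 0.0922
grip t6.18 p [0.524  0.0083 0.0715] F [-0.2 -1.4  1.6] M [-0.34  0.09  0.09] w 0.0139
 t6.38 p [0.524  0.0083 0.0715] F [ 0.4 -1.6  2.7] M [-0.62  0.2   0.08] w 0.0141
```

View pics/scene2.png

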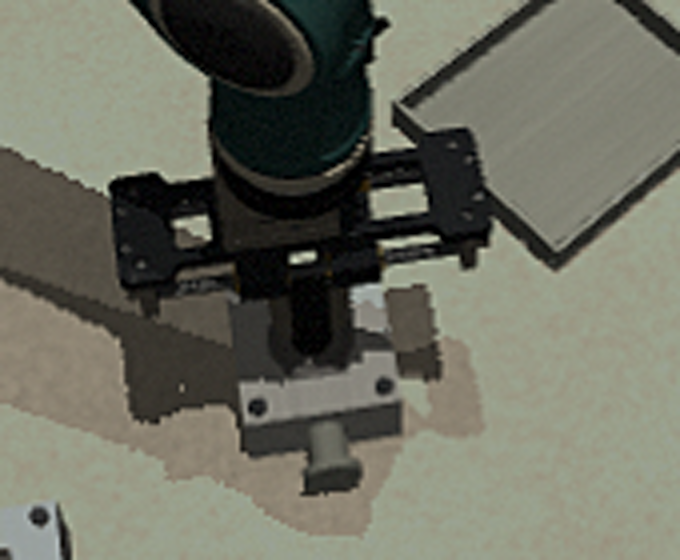

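The width is 14.1 mm, so the jaws are on the tab, and contact forces are small. Now I'll rock about the lining line at z = 0.037.

```bash
cat >> h.py <<'E'
def pose(th):
    r=Ro.from_rotvec(A*np.radians(th)).as_matrix()
    piv=np.r_[C,.037]
    return piv+r@np.array([0,0,.0345]), r@R0(1)
def rock(a,b,n=2):
    for t in np.linspace(a,b,n+1)[1:]:
        p,R=pose(t); env.movel(p,R,rate=.012)
def tilt():
    s=env.sense(); y=-s["tcp_rot"][:,1]; return np.degrees(np.arcsin(y@N))
E
python3 - <<'E'
from h import *
effector.grasp(squeeze=45); st("sq")
rock(0,5,1); st("5"); print(tilt())
rock(5,10.5,1); env.pause(.15); st("10"); print(tilt())
p,d=viewer.read_camera("scene"); cv2.imwrite("pics/scene3.png",cv2.resize(p[170:310,160:330,::-1],None,fx=4,fy=4,interpolation=cv2.INTER_CUBIC))
E
```

```text
sq t6.65 p [0.524  0.0083 0.0715] F [-1.9 -3.3  2.6] M [-0.72  0.34  0.06] w 0.0135
5 t7.05 p [0.5227 0.0054 0.0718] F [-2.8 -1.7  8.4] M [-0.8   0.91  0.04] w 0.0137
-4.992336114829737
10 t7.62 p [0.5215 0.0022 0.0719] F [-6.  -5.5 15.3] M [-0.95  1.41  0.18] w 0.0138
-10.422856937586209
```

View pics/scene3.png

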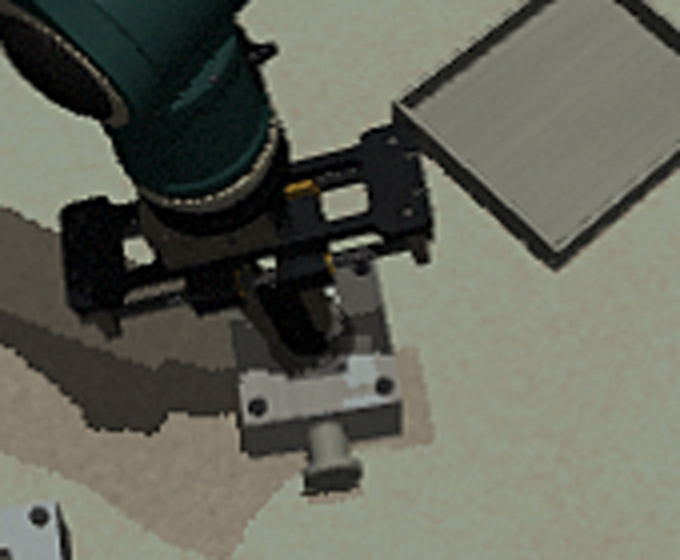

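The gripper and tab lean together, towards the lower left of the crop. The +15 N vertical load fits the foot's edge pressing on the bore floor, so I'll rock the rest with a 1.8 mm lift.

```bash
cat >> h.py <<'E'
def pose(th,lift=.0018):
    r=Ro.from_rotvec(A*np.radians(th)).as_matrix()
    return np.r_[C,.037]+r@np.array([0,0,.0345+lift]), r@R0(1)
E
python3 - <<'E'
from h import *
rock(10.5,10.5,1); st("lift")
a=10.5
for k,b in enumerate((-10.5,10.5,-10.5,10.5,-10.5)):
    rock(a,b,4); env.pause(.12); st(b); print(tilt()); a=b
    if k in(0,1):
        p,d=viewer.read_camera("scene"); cv2.imwrite(f"pics/scene4{k}.png",cv2.resize(p[170:310,160:330,::-1],None,fx=4,fy=4,interpolation=cv2.INTER_CUBIC))
rock(a,0,2); st("0")
p,d=viewer.read_camera("scene"); cv2.imwrite(f"pics/scene45.png",cv2.resize(p[170:310,160:330,::-1],None,fx=4,fy=4,interpolation=cv2.INTER_CUBIC))
E
cd pics; python3 -c "
import cv2,numpy as np
a=[cv2.resize(cv2.imread(f'scene{i}.png'),(400,330)) for i in ('40','41')]
cv2.imwrite('cmp.png',np.hstack(a))"
```

```text
lift t7.97 p [0.521  0.0023 0.0723] F [-1.3 -3.7 -2.8] M [-1.17  0.27 -0.04] w 0.0139
-10.5 t9.79 p [0.5272 0.0149 0.0728] F [-1.  -1.   1.9] M [-0.19  0.07  0.08] w 0.0139
10.374615489389534
10.5 t11.66 p [0.5215 0.003  0.0728] F [ 1.8  3.7 -1.1] M [ 0.65 -0.46 -0.01] w 0.0137
-10.479307983230015
-10.5 t13.53 p [0.5267 0.0139 0.0725] F [-3.3 -3.7  1.6] M [-0.73  0.24  0.01] w 0.0135
10.494461723049104
10.5 t15.34 p [0.5217 0.0035 0.073 ] F [ 1.   2.1 -0.8] M [ 0.75 -0.33  0.  ] w 0.0133
-10.48916999866732
-10.5 t17.16 p [0.5267 0.0139 0.0725] F [-1.1 -3.5  0.9] M [-0.54  0.15 -0.  ] w 0.0136
10.46474130884056
0 t18.01 p [0.5243 0.0093 0.0732] F [ 0.2  0.6 -4.8] M [ 0.12 -0.36 -0.03] w 0.0136
```

View pics/cmp.png

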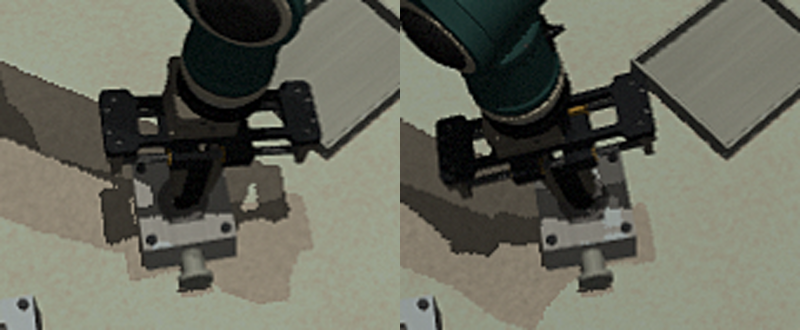

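The tab leans clearly both ways with the gripper: left in one frame, right in the other. That makes three rocks to each side. Now the straight pull.

```bash
python3 - <<'E'
from h import *
effector.grasp(squeeze=55)
for z in (.083,.100):
    env.movel(np.r_[C,z],R0(1),rate=.03); st(z)
env.movel(np.r_[C,.165],R0(1),rate=.08); st("up")
p,d=viewer.read_camera("scene"); cv2.imwrite("pics/scene5.png",cv2.resize(p[130:310,160:360,::-1],None,fx=3,fy=3))
P=cloud("scene",d); np.save("pics/s5.npy",d)
E
```

```text
0.083 t18.75 p [0.5236 0.0081 0.0829] F [  1.   -0.4 -12.2] M [-0.28 -0.38  0.02] w 0.0139
0.1 t19.47 p [0.5253 0.0092 0.1014] F [-0.3  0.1 -0.4] M [ 0.03 -0.14  0.03] w 0.0139
up t20.43 p [0.5239 0.0086 0.1646] F [-0.  -0.1 -0. ] M [ 0.03 -0.13 -0.07] w 0.0135
```

View pics/scene5.png

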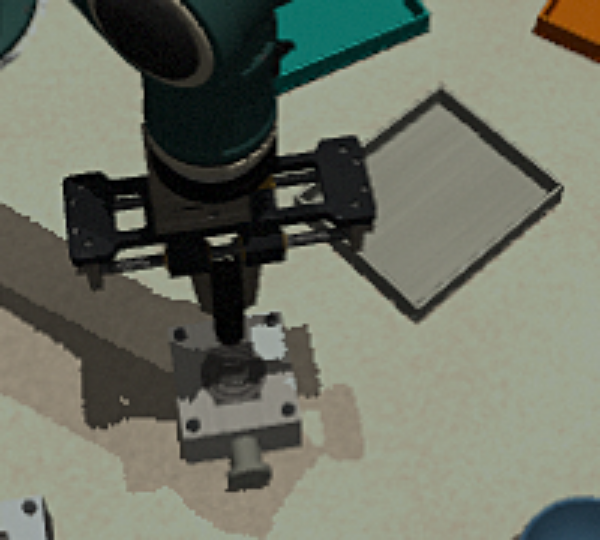

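```bash
python3 - <<'E'
from h import *
d=np.load("pics/s5.npy"); P=cloud("scene",d)
m=(np.hypot(P[...,0]-C[0],P[...,1]-C[1])<.024)&(P[...,2]>.06)&(P[...,2]<.17)
q=P[m]; print(m.sum())
for a in np.arange(.06,.17,.01):
    k=q[(q[:,2]>=a)&(q[:,2]<a+.01)]
    if len(k): print(round(a,3),len(k),np.round(k.mean(0)[:2],3),np.round(np.ptp(k@A),3))
q1=solver.inverse_kinematics(np.array([.468,.249,.165]),R0(1)); print(q1)
E
```

```text
112
0.11 10 [0.533 0.007] 0.008
0.12 25 [0.532 0.007] 0.009
0.13 22 [0.532 0.007] 0.011
0.14 16 [0.532 0.005] 0.008
0.15 7 [0.534 0.005] 0.004
0.16 32 [0.537 0.005] 0.01
[ 0.05549369  0.44629103 -0.75743743  1.90420529  0.37665314  0.93780604
  0.24342194]
```

The foot measures about 0.113 against 0.1135 expected, so the bung hasn't slipped in the grip. Now I'll carry it to the tray and lower it by feel.

```bash
python3 - <<'E'
from h import *
T=np.array([.468,.249])
env.movel(np.r_[T,.165],R0(1),rate=.15); st("over")
env.movel(np.r_[T,.075],R0(1),rate=.08)
env.movel(np.r_[T,.060],R0(1),rate=.03); env.pause(.2); b=st("low")["wrist_force"][2]
z=.060
while z>.050:
    z-=.001; env.movel(np.r_[T,z],R0(1),rate=.02); f=env.sense()["wrist_force"][2]
    if f-b>3: break
s=st("contact %.4f"%z)
p,d=viewer.read_camera("scene"); cv2.imwrite("pics/scene6.png",cv2.resize(p[80:260,210:410,::-1],None,fx=3,fy=3))
E
```

```text
over t22.27 p [0.4683 0.2482 0.1649] F [-0.2  0.2 -1.6] M [ 0.05 -0.13 -0.06] w 0.0134
low t24.40 p [0.4681 0.2491 0.0602] F [ 0.5  0.  -0.1] M [ 0.03 -0.14 -0.04] w 0.0132
contact 0.0550 t25.65 p [0.4682 0.2491 0.0555] F [-2.5 -1.3  5.4] M [-0.2   0.15  0.03] w 0.0135
```

View pics/scene6.png

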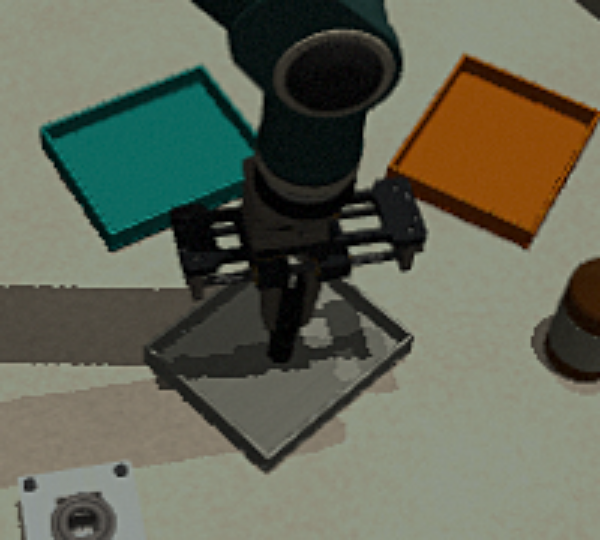

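Contact came at z = 0.055, where the floor should be. The bung stands mid-tray with its foot at about (280,355), and the port is open. Now I'll release and retreat.

```bash
python3 - <<'E'
from h import *
effector.release(); env.pause(.3); st("rel")
T=np.array([.468,.249])
env.movel(np.r_[T,.20],R0(1),rate=.12); st("up")
env.reach(np.array([.45,-.05,.27]),R0(1)); env.pause(.3); st("away")
for c in ("scene","top"):
    p,d=viewer.read_camera(c); cv2.imwrite(f"pics/{c}7.png",p[:,:,::-1])
    P=cloud(c,d); m=(np.hypot(P[...,0]-.468,P[...,1]-.249)<.065)&(P[...,2]>.02)&(P[...,2]<.15); print(c,m.sum(),P[m].mean(0),P[m][:,2].max())
    for n in ("bung","knob_bung"): print(n,[(np.round(r["at"],3),round(r["score"],2)) for r in tip_of(c,n)][:3])
E
```

```text
rel t27.21 p [0.468 0.249 0.055] F [0.3 0.1 0. ] M [ 0.02 -0.14 -0.02] w 0.0917
up t28.57 p [0.4676 0.2487 0.1993] F [-0.3  0.4 -0.7] M [-0.01 -0.14  0.01] w 0.0917
away t30.04 p [ 0.4501 -0.0492  0.2699] F [-0.5  0.1  0.1] M [ 0.05 -0.13  0.05] w 0.0921
scene 186 [0.47367284 0.24614909 0.0636611 ] 0.08610030032473581
bung [(array([0.468, 0.247, 0.008]), 0.67)]
knob_bung [(array([ 0.55 , -0.223,  0.022]), 0.76)]
top 111 [0.46456744 0.2468792  0.07169115] 0.0886405612534561
bung [(array([0.468, 0.252, 0.007]), 0.67)]
knob_bung []
```

View pics/scene7.png

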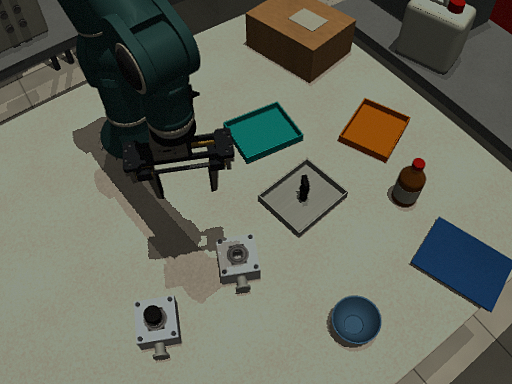

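The bung stands in the steel tray at (303,190), the port at (238,255) is open, and the knob bung at (153,315) hasn't moved. Handing in.

```bash
python3 - <<'E'
from h import *
print(workorder.finish_job())
E
```

```text
the job is handed in; nothing more can be done
None
```

The tabbed bung is out of its port and standing in the steel tray, and I handed the job in at about 30 s of the 48 s allowed; no verdict is reported.

- **Rocking:** I gripped the tab (width read 14 mm) and rocked it about ±10.4° three times to each side while it was still seated. I couldn't tell the port's +y from its -y, so the sequence was chosen to meet the required order either way. The lean was read from the tool. Pictures show the tab leaning with it both ways, but I didn't measure the bung's own angle.
- **First rock:** it pressed down with about 15 N, probably the foot's edge on the bore floor. Rocking the rest with a 1.8 mm lift brought that to about 2 N or less.
- **Pull:** it came straight up; the reading partway was about 12 N. Depth put the foot at about 0.113 m once clear, so it hadn't slipped in the grip.
- **Placing:** I lowered it until it touched the tray floor (about 5 N) and released it.
- **Last checks:** both cameras put the bung upright within about 4 mm of the tray centre. The scene camera put the round-knobbed bung about 2 to 3 mm from its first reading, within the detector's error. The top camera's detector didn't report the knob in the final look. The gripper was clear of everything.

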